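# Lock a new cartridge into the water polisher

### The arm

A 6-joint arm with a two-finger parallel gripper is mounted at the origin on a cart in front of the work surface, level with it; the furniture and walls round the work are solid. World frame = base frame: x ahead of the robot, y to its left, z up, the work surface at z = 0. Lengths are in m, angles in rad, forces in N, time in s.
With the tool pointing down it reaches from about 0.325 to 0.9 m from the base axis. Payload 6.1 kg.
Tool frame: the origin (TCP) lies at the very end of the fingers, on their centre line; the grasp point (between the pads) lies 19 mm behind it (r.grip_depth is the distance from the TCP to the grasp point, in m); z points along the fingers, y is the line along which they close (so a half turn about z gives the same grasp; the last joint's range is limited). The gripper opens to 85 mm and grips with 20 to 120 N. Pads are 22 mm wide; open, the fingers measure 114 mm over their backs; the gripper's body (76 mm by 85 mm) begins 54 mm behind the grasp point. The pads swing forward as they close: fully open they stand 13 mm farther back than shut.
Start: joints at [-1.383, 0.22, 1.526, -0, 1.395, -0.126], TCP at [0.193, -0.594, 0.207] pointing down, gripper open.
Joint ranges: [-2.98, 2.98], [-0.91, 2.08], [0.09, 2.57], [-1.24, 4.39], [0.2, 2.65], [-2.68, 2.68]. Speed limits (rad/s): [2.57, 2.57, 3.01, 3.14, 3.14, 3.14].

### API

Orientations are given as a unit quaternion [x, y, z, w].
In Python, from bench import sense, cams, ticket, r gives the robot as it stands. The module is installed in compiled form; this text tells all that it offers.
- The arm moves only by the tool move_arm, never from a script. Its argument "steps" is a list of rows, each a list of 4 numbers: the shift along the tool's x, y, z in cm, then the turn about the tool's z in degrees. In form: [[x, y, z, spin], ...]. A call has 1 to 20 rows; each row shifts and turns the commanded pose from where the row before left it, along the tool's axes as they then stand; what a row does not reach is not made up. A row lasts 1/10 s, in which the tool goes at most 50 mm and 8.59 degrees, less where a joint would pass 70% of its speed; a pose out of reach is approached as far as the arm can. A call with a gripper value outside its range is refused whole. "gripper" is the opening, from 0 (shut) to 1 (fully open), set as the call begins (left out, the last holds). The fingers move at their own pace and stop on an object; "newtons" is the grip in N (left out, the last holds). Time passes only in rows, so rows that do not move let the fingers close. It gives the time, the measured TCP pose, the force, the opening and the grip force at its end, in the units of the state.
- sense(): the state, without advancing time (a new reading comes with each control period).
- cams.read_camera(name): name is "scene" or "top" or "wrist"; returns the picture (420x560x3 uint8, red, green, blue); there is no depth.
- cams.camera_params(name): a dict with "mtx" (3x3 intrinsics, pixels), "R" (3x3) and "t" (3): a world point X has camera coordinates R X + t. Camera axes: x right, y down, z forward; pixel columns grow to the right and rows downward; lengths in m; the calibration is good to about 2 mm. A picture is of the moment at which its call begins: read the wrist's pose just before it. camera_params takes no time and is no camera call; for the wrist camera it gives the pose at the moment of the call.
- ticket.close_job(): hands the job in; it is judged then, once.
The state is a dict: "t": time; "joint_positions": joint angles; "joint_vel": joint speeds; "effort": joint torques, N m; "tcp_pos": TCP position; "tool_rot": TCP orientation; "force": force on the tool from outside, world axes, zero at the start; "moment": the same for the moment, N m; "grip_width": finger opening in m; "grip_force": force on a finger pad.
Only numpy, scipy, OpenCV 4.12 (cv2) and the standard library are available. Lean on these libraries where they do the work, as an engineer would, in place of code of your own. Each camera call takes 0.05 s, during which the arm holds its last target. There are 200 camera calls.

### The job

Fit the new filter cartridge to the open port of the water polisher: bring its two lugs into the slots of the collar, press it down against the spring valve and turn it clockwise until it is at its stop and springs up into the latch, then let go of it. Be gentle with the port, do not force the lugs, and leave the timer, the beaker and the petri dish where they are.

Things in the scene. Friction and masses are not known exactly. Their poses are not given: they have to be found in the camera images.
- cartridge: New filter cartridge, loose, upright on its nose, about 170 g, 104 mm high; origin: centre of the nose's underside, z up. Nose 34 mm across, its foot chamfered. Two lugs on it, at either end of its x axis, each 10 mm wide (y), 5 mm high (z 7.5 to 12.5), reaching out to radius 24. Flange 64 mm across at z 20 to 24, body 56 mm across to z 70, wing on top.
- seat (a point): Centre of the underside of the cartridge's flange, 20 mm above the nose's underside. Axes as the cartridge. Height over port: 12.5 mm when the lugs lie on the collar's rim, 10 mm when the nose meets the valve, 0 when the flange meets the rim; turning is free below 1.5 mm; 4 mm when latched.
- wing (a point): Where to grip: on the cartridge's axis, 5 mm below the top of its wing, an upright bar 14 mm thick (y), 48 mm long (x, so in line with the lugs) and 34 mm high (z 70 to 104). Fingers close along y.
- polisher: Bench water polisher, fixed: white case 130 x 250 mm, 40 mm high (origin: centre of its underside, z up). Two grey collars on top, 64 mm across, to height 66: the one at y +60 mm holds a locked cartridge (wing top at 154 mm), the one at y -60 mm is open. The cartridge's contact forces on it, added up over all contacts, must stay below 45 N.
- port (a point): Centre of the open collar's rim, axes as the polisher. Bore 36 mm wide. Two slots in its lip, 180 degrees apart, 13 mm wide, lie along x give or take 0.35 rad: the collar was screwed in by hand, so its slots must be seen or felt for. It does not turn in use. Beside each slot, anticlockwise, the collar is solid.
- bench_timer: White bench timer lying on its back, 70 x 66 x 20 mm. Leave it where it is.
- beaker: Small glass beaker, about 50 mm across, up to 70 mm high. Leave it where it is.
- petri_3: Petri dish with salmon-coloured agar, 62 mm across, 15 mm high. Leave it where it is.
- valve (a joint): Spring valve pin in the open port, 0 when out, grows (m) as pressed in. The nose meets it 10 mm above the seated height; it pushes back with 6 N at first and 12 N at full depth, lifting any cartridge not latched. In the collar, clockwise of each slot (from above), the lip is 6 mm thick, then at 60 degrees a notch 2.5 mm deep under it takes the lug, then a solid stop at 64 degrees.
Mind the look-alikes: they are no part of the job. What is shaped like the cartridge but blue or orange is not meant.

How it is judged:
By the outcome, as a careful person would: the job done as asked, in the order asked, and still so for the second after the job is handed in, with the robot touching nothing.
It also fails if it takes over 72 s, if anything falls off the work surface, if the arm or the gripper's body presses on something with over 40 N, if the wrist force passes 120 N, or if a joint passes its speed limit or range.

## Working session

There is one attempt and no reset: what is moved stays moved. The work goes in short steps, Python scripts to look and compute and a tool call to move; the robot and the scene stay as the last step left them, time stands still between calls to the robot, and variables do not carry over. Pictures are saved under pics/ and viewed, at most 10 in all, crops included, and the job is handed in when it is done.

Besides the shell and the picture viewer there is one more tool, called after "Call:" as name(argument=value, ...), one argument or row to a line, values as JSON. move_arm: Moves the arm, as the interface text tells. Its arguments: {"type":"object","properties":{"steps":{"type":"array","items":{"type":"array","items":{"type":"number"}}},"gripper":{"type":"number"},"newtons":{"type":"number"}},"required":["steps"]}

```bash
mkdir -p pics
cat > h.py <<'E'
from bench import sense, cams, ticket, r
import numpy as np, cv2
def ray(cam,uv,z,P=None):
    P=P or cams.camera_params(cam)
    R=np.array(P["R"]);t=np.array(P["t"]);K=np.array(P["mtx"])
    c=-R.T@t; d=R.T@np.linalg.inv(K)@np.array([uv[0],uv[1],1.])
    return c+d*(z-c[2])/d[2]
def proj(cam,X,P=None):
    P=P or cams.camera_params(cam)
    q=np.array(P["mtx"])@(np.array(P["R"])@np.array(X)+np.array(P["t"])); return q[:2]/q[2]
E
python3 - <<'E'
from h import *
a=cams.read_camera("scene");b=cams.read_camera("top")
cv2.imwrite("pics/top.png",b[:,:,::-1]);cv2.imwrite("pics/scene.png",a[:,:,::-1])
s=sense();print(s)
for n in("top","scene"):
  P=cams.camera_params(n);print(P["mtx"],-np.array(P["R"]).T@P["t"])
E
```

```text
{'t': 0.1, 'joint_positions': array([-1.38313282e+00,  2.21147805e-01,  1.52748053e+00, -1.48856805e-05,
        1.39471505e+00, -1.26107241e-01]), 'joint_vel': array([-0.00140507, -0.0032181 , -0.00338874, -0.00027533,  0.00032749,
       -0.00021453]), 'effort': array([ 1.17355441e-03, -4.98245430e+01, -3.90544617e+01, -2.86891891e-04,
        5.75547965e-03,  2.69610595e-06]), 'tcp_pos': array([ 0.19278184, -0.59391108,  0.20571691]), 'tool_rot': array([ 9.87718127e-01,  1.56243832e-01, -3.42609900e-05, -8.74724895e-04]), 'force': array([-0.03327574,  0.43514658, -0.08035697]), 'moment': array([0.05975383, 0.0705831 , 0.01331111]), 'grip_force': 0.0, 'grip_width': 0.08564419337647636}
[[498.02528656   0.         287.30346069]
 [  0.         498.02528656 207.08487142]
 [  0.           0.           1.        ]] [0.27444203 0.04893362 1.23748111]
[[445.63441182   0.         286.14715917]
 [  0.         445.63441182 214.37632895]
 [  0.           0.           1.        ]] [-0.20952389  0.51598403  0.82565446]
```

View pics/top.png

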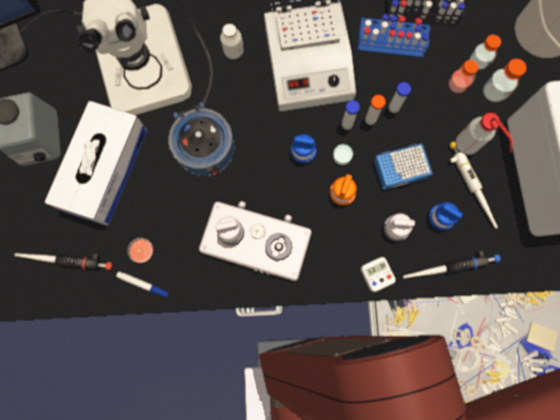

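View pics/scene.png

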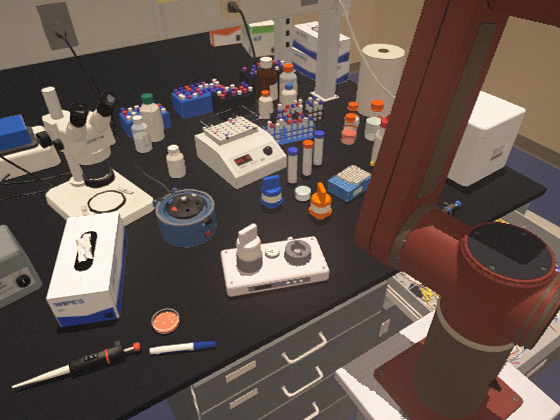

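The top view shows the white cartridge at about (399,227), the open port at (278,245), the locked cartridge at (230,231) and the timer at (378,274). I'll enlarge the port and the cartridge.

Run:
```python
from h import *
b=cv2.imread("pics/top.png")
c1=cv2.resize(b[200:290,195:320],None,fx=6,fy=6,interpolation=cv2.INTER_CUBIC)[:, :750]
c2=cv2.resize(b[200:260,360:470],None,fx=6,fy=6,interpolation=cv2.INTER_CUBIC)
cv2.imwrite("pics/c.png",c1)
P=cams.camera_params("top");print(np.array(P["R"]).round(3))
print("port",ray("top",(278,245),.066)); print("cart",ray("top",(399,222),.1))
for u in [(216,204),(311,235),(297,279),(201,249)]: print(ray("top",u,.04))
print(cams.camera_params("wrist"))
```

```text
[[-0.054 -0.999 -0.001]
 [-0.977  0.053 -0.206]
 [ 0.205 -0.01  -0.979]]
port [0.42989335 0.06371629 0.066     ]
cart [ 0.46390232 -0.21954884  0.1       ]
[0.54286092 0.2113352  0.04      ]
[ 0.45343661 -0.01718705  0.04      ]
[0.34947243 0.02285378 0.04      ]
[0.43361545 0.25018988 0.04      ]
{'mtx': array([[315.46720116,   0.        , 283.32848497],
       [  0.        , 315.46720116, 210.38234224],
       [  0.        ,   0.        ,   1.        ]]), 'R': array([[ 3.07534544e-01, -9.51536844e-01, -3.73952414e-04],
       [-9.14877411e-01, -2.95794287e-01,  2.74781847e-01],
       [-2.61575664e-01, -8.41627892e-02, -9.61506525e-01]]), 't': array([-0.62484106, -0.0347527 ,  0.3796848 ])}
```

View pics/c.png

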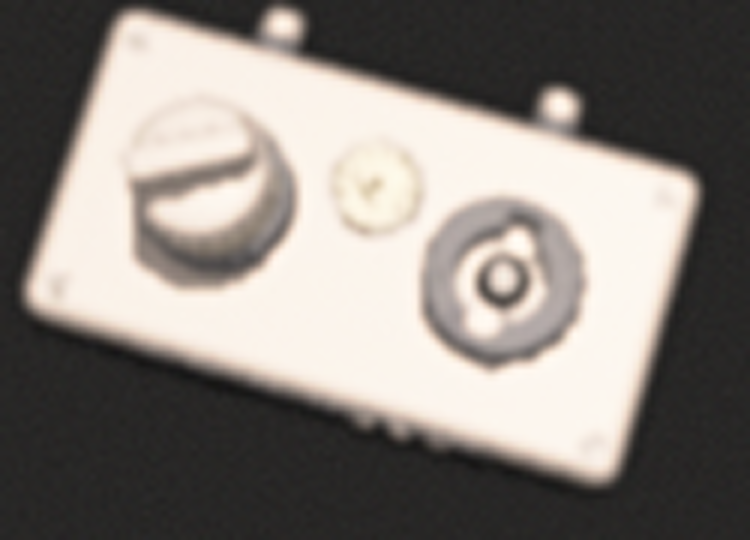

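The crop shows the port centre at about full-image (278.8,246.8), with slots at crop (522,235) and (483,325). That is a rough angle, so I'll refine it with the wrist camera. First, move above the cartridge.

Call:
move_arm(
  steps=[
    [3.11,-2.27,0,0],
    [3.11,-2.27,0,0],
    [3.11,-2.27,0,0],
    [3.11,-2.27,0,0],
    [3.11,-2.27,0,0],
    [3.11,-2.27,0,0],
    [3.11,-2.27,0,0],
    [3.11,-2.27,0,0],
    [3.11,-2.27,0,0],
    [3.11,-2.27,0,0],
    [3.11,-2.27,0,0],
    [3.11,-2.27,0,0],
    [0,0,0,0],
    [0,0,0,0],
    [0,0,0,0],
  ],
  gripper=1,
)

```text
t: 1.6
tcp_pos: [0.4632, -0.2208, 0.2064]
tool_rot: [0.988, 0.156, -0.0, -0.0]
force: [-0.9, -0.1, -0.5]
grip_width: 0.0853
grip_force: 0.0
```

Run:
```python
from h import *
P=cams.camera_params("wrist");b=cams.read_camera("wrist")
cv2.imwrite("pics/w1.png",b[:,:,::-1]); np.save("w1.npy",P,allow_pickle=True)
s=sense();print(s["tcp_pos"],s["tool_rot"],s["joint_vel"].max())
```

```text
[ 0.46314369 -0.2210594   0.20649495] [ 9.87816314e-01  1.55624069e-01 -2.82092335e-04 -1.22990473e-06] 0.002009408895324613
```

View pics/w1.png

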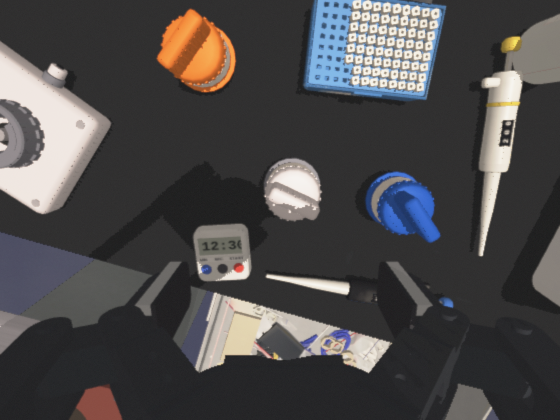

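The wrist view shows the white cartridge at about (293,190), with its wing running roughly from (270,195) to (318,213). The timer is at (222,252). I'll enlarge it.

Run:
```python
from h import *
b=cv2.imread("pics/w1.png")
c=cv2.resize(b[148:232,243:343],None,fx=7,fy=7,interpolation=cv2.INTER_CUBIC)
c=(np.clip((c/255.)**1.6,0,1)*255).astype(np.uint8)
cv2.imwrite("pics/w1c.png",c)
```

```text
(no output)
```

View pics/w1c.png

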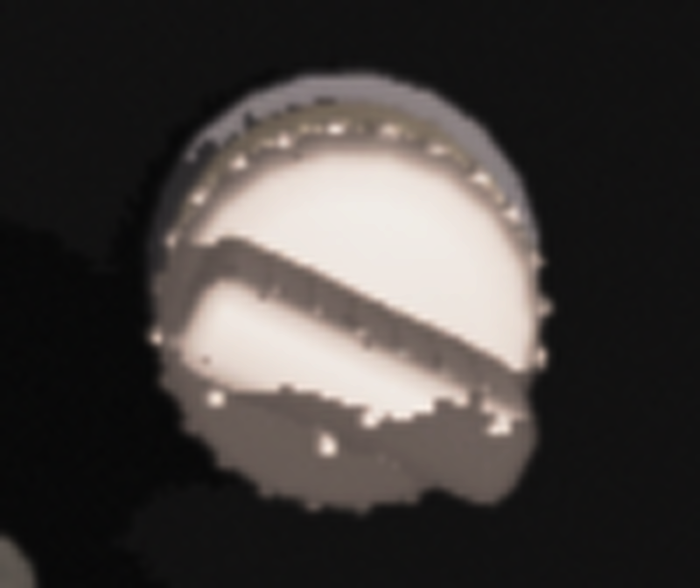

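```bash
cat > ov.py <<'E'
from h import *
P=np.load("w1.npy",allow_pickle=True).item()
f=lambda u:(u[0]/7+243,u[1]/7+148)
print("flange",ray("wrist",f((345,265)),.024,P),"wing",ray("wrist",f((352,398)),.104,P))
a=ray("wrist",f((215,285)),.104,P);b=ray("wrist",f((525,415)),.104,P);d=b-a
c=ray("wrist",f((230,240)),.07,P);e=ray("wrist",f((520,378)),.07,P);d2=e-c
yaw=(np.arctan2(d[1],d[0])+np.arctan2(d2[1],d2[0]))/2
print(np.linalg.norm(d),np.arctan2(d[1],d[0]),np.arctan2(d2[1],d2[0]))
import sys
if len(sys.argv)>1: x,y,yaw=map(float,sys.argv[1:4])
else:
  m=ray("wrist",f((345,265)),.024,P)*.5+ray("wrist",f((352,398)),.104,P)*.5;x,y=m[:2]
im=cv2.imread("pics/w1c.png")
t=np.linspace(0,2*np.pi,60)
def draw(pts,col):
  q=np.array([(proj("wrist",p,P)-[243,148])*7+3 for p in pts]).astype(int);cv2.polylines(im,[q],True,col,1)
for R,z,col in((.032,.024,(0,255,0)),(.028,.07,(255,0,0))): draw([(x+R*np.cos(k),y+R*np.sin(k),z) for k in t],col)
C,S=np.cos(yaw),np.sin(yaw)
for z,col in((.07,(0,255,255)),(.104,(0,0,255))): draw([(x+C*u-S*v,y+S*u+C*v,z) for u,v in((.024,.007),(.024,-.007),(-.024,-.007),(-.024,.007))],col)
cv2.imwrite("pics/ov.png",im);print(x,y,yaw)
E
python3 ov.py
```

```text
flange [ 0.46510883 -0.23158456  0.024     ] wing [ 0.46389096 -0.23052083  0.104     ]
0.04280882814766658 -1.6644465119407685 -1.7098044040041462
0.46449989827083615 -0.2310526944341947 -1.6871254579724573
```

View pics/ov.png

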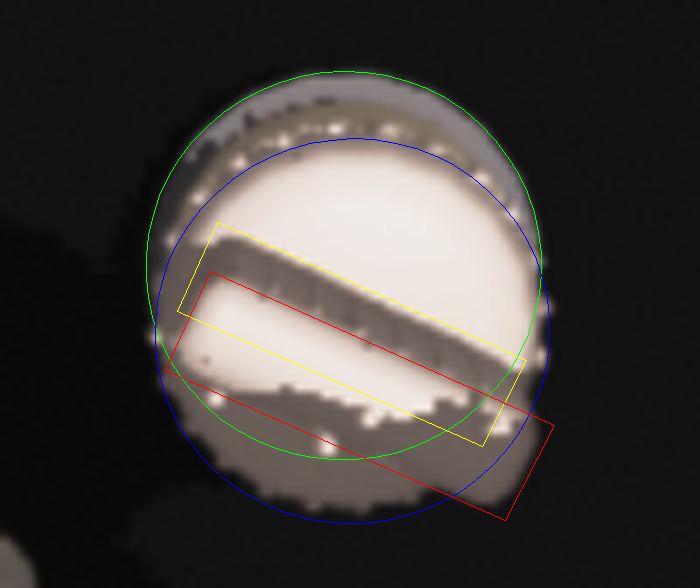

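The overlay fits well: cartridge at (0.4645, -0.231), wing yaw -1.69 rad. Both the flange and wing measurements agree to about 1 mm. Next: align, descend and grip.

Call:
move_arm(
  steps=[
    [-0.18,0.99,0,0],
    [0,0,0,-8.2],
    [0,0,0,-8.2],
    [0,0,0,-8.2],
    [0,0,0,-8.2],
    [0,0,0,-8.2],
    [0,0,0,-8.2],
    [0,0,0,-8.2],
    [0,0,0,-8.0],
    [0,0,2.75,0],
    [0,0,2.5,0],
    [0,0,2.5,0],
    [0,0,2.5,0],
    [0,0,1.5,0],
    [0,0,1.0,0],
    [0,0,0,0],
    [0,0,0,0],
  ],
)

```text
t: 3.35
tcp_pos: [0.4656, -0.2309, 0.08]
tool_rot: [0.747, 0.665, 0.0, 0.001]
force: [-1.0, 0.3, -0.7]
grip_width: 0.0854
grip_force: 0.0
```

Call:
move_arm(
  steps=[
    [0,0,0,0],
    [0,0,0,0],
    [0,0,0,0],
    [0,0,0,0],
    [0,0,0,0],
    [0,0,0,0],
    [0,0,0,0],
    [0,0,0,0],
    [0,0,0,0],
    [0,0,0,0],
  ],
  gripper=0,
  newtons=60,
)

```text
t: 4.35
tcp_pos: [0.4658, -0.2307, 0.0802]
tool_rot: [0.747, 0.665, 0.0, 0.001]
force: [-0.8, 0.9, 6.2]
grip_width: 0.0002
grip_force: 2.9
```

Run:
```python
from h import *
s=sense();print(s["tcp_pos"],s["tool_rot"],s["force"],s["moment"],s["grip_width"],s["grip_force"],s["joint_positions"])
```

```text
[ 0.46575614 -0.23066785  0.08022025] [7.46745915e-01 6.65108922e-01 1.09118023e-04 8.05470128e-04] [-0.76025105  0.93564796  6.15082738] [0.02879061 0.18150779 0.03397559] 0.0001784480218206943 2.934253186285787 [-6.11544240e-01  9.91319658e-02  1.91433636e+00 -1.74299331e-04
  1.12650631e+00 -4.95953052e-01]
```

The fingers closed on nothing, so I'll look.

Run:
```python
from h import *
P=cams.camera_params("wrist");b=cams.read_camera("wrist")[:,:,::-1]
t=cams.read_camera("scene")[:,:,::-1]
np.save("w2.npy",P,allow_pickle=True)
c=cv2.resize(t[140:300,260:440],(450,400),interpolation=cv2.INTER_CUBIC)
o=np.zeros((600,800,3),np.uint8);o[:420,:]=cv2.resize(b,(560,420))[:,:].copy() if False else 0
o[:300,:400]=cv2.resize(b,(400,300));o[:400,400:800]=c[:,:400]
t=cams.read_camera("top")[:,:,::-1];o[300:600,:400]=cv2.resize(t[195:270,360:460],(400,300),interpolation=cv2.INTER_CUBIC)
cv2.imwrite("pics/w2.png",o)
```

```text
(no output)
```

View pics/w2.png

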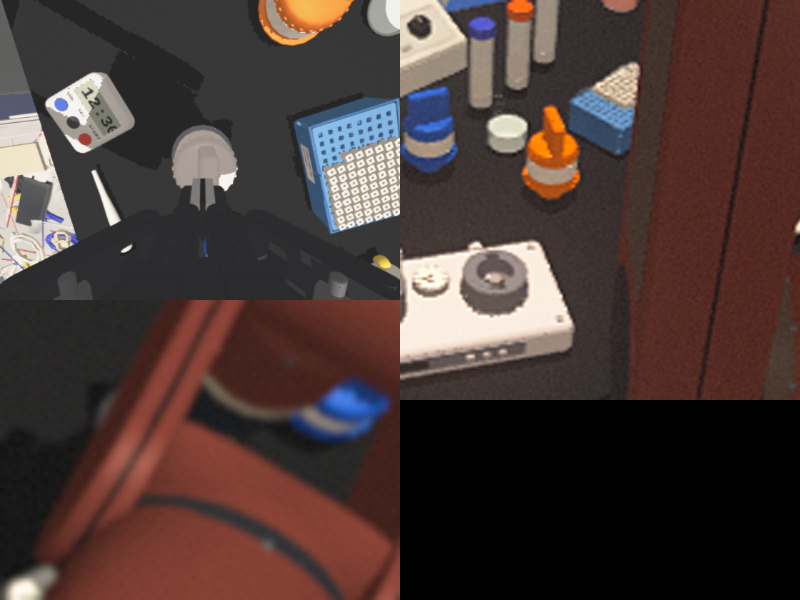

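The combined view shows the cartridge still upright with its wing running vertically in the image, in line with the fingers. The shut fingertips are at about wrist px (284,270), at its near edge. I'll compute where it should appear.

Run:
```python
from h import *
P=np.load("w2.npy",allow_pickle=True).item()
s=sense();t=s["tcp_pos"];print("tcp",proj("wrist",t,P),-np.array(P["R"]).T@P["t"])
for z in(.07,.104):print(z,proj("wrist",[.4645,-.231,z],P))
print("body c",ray("wrist",(287,228),.07,P))
b=cams.read_camera("wrist")[:,:,::-1]
c=cv2.resize(b[150:350,180:400],None,fx=3.5,fy=3,interpolation=cv2.INTER_CUBIC)
c=(255*(c/255.)**.6).astype(np.uint8);cv2.imwrite("pics/w3.png",c)
```

```text
tcp [282.48503184 245.66942324] [ 0.47404628 -0.16139622  0.24884346]
0.07 [280.45367331 239.94398393]
0.104 [279.99954934 264.7703622 ]
body c [ 0.4693099  -0.22385253  0.07      ]
```

View pics/w3.png

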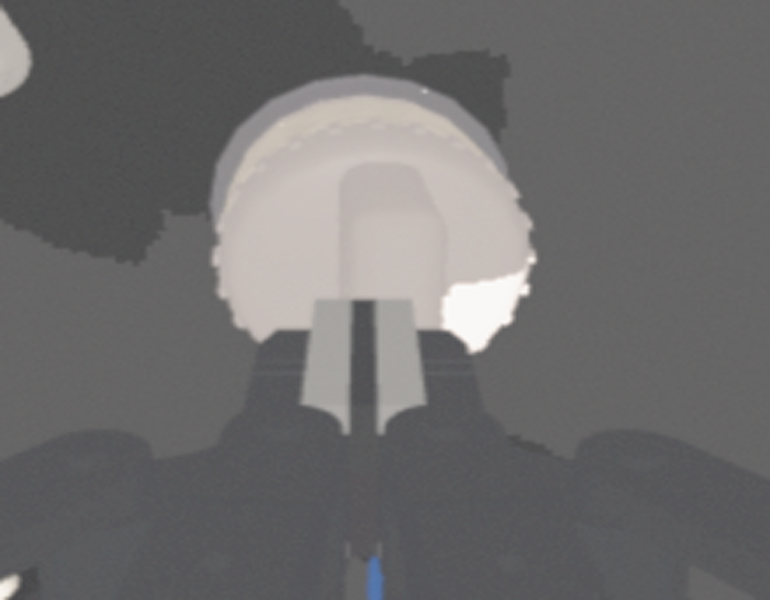

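Run:
```python
from h import *
P=np.load("w2.npy",allow_pickle=True).item()
s=sense();t=s["tcp_pos"];print(getattr(r,"grip_depth",None))
x=np.array([.116,.993]);y=np.array([.993,-.116])
def rel(u,z):
  d=(ray("wrist",u,z,P)-t)[:2];return (d@x*1e3,d@y*1e3)
print("flange front (-32)",rel((284.3,175),.024),"wing end base(-24)",rel((288.5,204.3),.07),"wing end top",rel((291,220.5),.104))
print("flange L/R",rel((240,208),.022),rel((326,208),.022))
for z in(.08,.09,.1,.11,.12): print(z,"pad tip front edge",rel((283.5,250),z), "pad outer width",rel((269,250),z)[1],rel((298,250),z)[1])
P=np.load("w1.npy",allow_pickle=True).item()
t=np.array([.4631,-.2211,.2065]);x=np.array([.951,.309]);y=np.array([.309,-.951])
for z in(.2065,.22,.23,.24,.25): print(z,"open tips",rel((180,263),z),rel((383,263),z))
```

```text
0.0187
flange front (-32) (np.float64(31.365504679407714), np.float64(1.3337561531306432)) wing end base(-24) (np.float64(21.887986807590792), np.float64(3.572213060828943)) wing end top (np.float64(22.900379506804352), np.float64(4.168862610694791))
flange L/R (np.float64(6.2177108528741805), np.float64(-31.70850212834004)) (np.float64(6.156144542843838), np.float64(32.49690725530569))
0.08 pad tip front edge (np.float64(-2.7646772275384697), np.float64(0.6075526760490518)) pad outer width -7.7701829977404495 8.986984696421999
0.09 pad tip front edge (np.float64(1.5301299547404128), np.float64(0.5829562985165282)) pad outer width -7.298595770806141 8.466104245824049
0.1 pad tip front edge (np.float64(5.824937137019268), np.float64(0.5583599209840077)) pad outer width -6.827008543871833 7.945223795226091
0.11 pad tip front edge (np.float64(10.119744319298144), np.float64(0.5337635434514287)) pad outer width -6.355421316937468 7.424343344628136
0.12 pad tip front edge (np.float64(14.414551501576998), np.float64(0.5091671659189083)) pad outer width -5.883834090003161 6.903462894030183
0.2065 open tips (np.float64(-9.642304974942196), np.float64(-60.072418801546576)) (np.float64(-9.948887424688069), np.float64(58.403666818992825))
0.22 open tips (np.float64(-3.2234657863808875), np.float64(-55.247389842772165)) (np.float64(-3.505488770419461), np.float64(53.73790671157998))
0.23 open tips (np.float64(1.5312299088496928), np.float64(-51.6732943177541)) (np.float64(1.2673991216313771), np.float64(50.28178811349646))
0.24 open tips (np.float64(6.285925604080325), np.float64(-48.099198792736026)) (np.float64(6.040287013682167), np.float64(46.82566951541292))
0.25 open tips (np.float64(11.040621299310898), np.float64(-44.52510326771793)) (np.float64(10.813174905733021), np.float64(43.36955091732934))
```

The cartridge is centred on the tool. The images and the 6 N upward force show the pad tips sitting on top of the wing, so the fingers end about 25 mm short of the reported TCP. I'll open, go lower and close. This is safe either way, because the open fingers clear the body.

Call:
move_arm(
  steps=[
    [0,0,0,0],
    [0,0,0,0],
    [0,0,0,0],
    [0,0,0,0],
    [0,0,0,0],
    [0,0,0,0],
    [0,0,0,0],
  ],
  gripper=1,
)

```text
t: 5.25
tcp_pos: [0.4651, -0.2301, 0.0791]
tool_rot: [0.747, 0.665, -0.0, -0.0]
force: [0.4, -0.0, -0.3]
grip_width: 0.0852
grip_force: 0.0
```

Call:
move_arm(
  steps=[
    [0,0,0.6,0],
    [0,0,0.6,0],
    [0,0,0.6,0],
    [0,0,0.4,0],
    [0,0,0,0],
    [0,0,0,0],
  ],
)

```text
t: 5.85
tcp_pos: [0.4651, -0.2301, 0.057]
tool_rot: [0.747, 0.665, -0.0, -0.0]
force: [0.6, -0.2, 0.2]
grip_width: 0.0854
grip_force: 0.0
```

Call:
move_arm(
  steps=[
    [0,0,0,0],
    [0,0,0,0],
    [0,0,0,0],
    [0,0,0,0],
    [0,0,0,0],
    [0,0,0,0],
    [0,0,0,0],
    [0,0,0,0],
  ],
  gripper=0,
  newtons=40,
)

```text
t: 6.65
tcp_pos: [0.4652, -0.2302, 0.0574]
tool_rot: [0.747, 0.665, -0.0, 0.0]
force: [-1.8, -0.9, 2.0]
grip_width: 0.0131
grip_force: 42.0
```

The cartridge is held by the wing (13 mm opening). Next, lift it and go to a spot just short of the port, where the wrist camera looks straight down on the port.

Call:
move_arm(
  steps=[
    [0,0,-1,0],
    [0,0,-2,0],
    [0,0,-2.5,0],
    [0,0,-2.5,0],
    [0,0,-2,0],
    [2.31,-0.91,0,0],
    [2.31,-0.91,0,0],
    [2.31,-0.91,0,0],
    [2.31,-0.91,0,0],
    [2.31,-0.91,0,0],
    [2.31,-0.91,0,0],
    [2.31,-0.91,0,0],
    [2.31,-0.91,0,0],
    [0,0,0,0],
    [0,0,0,0],
    [0,0,0,0],
    [0,0,0,0],
  ],
  newtons=80,
)

```text
t: 8.35
tcp_pos: [0.4143, -0.0389, 0.1573]
tool_rot: [0.747, 0.665, -0.0, 0.0]
force: [0.5, 0.4, -2.8]
grip_width: 0.0127
grip_force: 78.5
```

Run:
```python
from h import *
P=cams.camera_params("wrist");s=sense()
b=np.mean([cams.read_camera("wrist").astype(float) for _ in range(4)],0).astype(np.uint8)[:,:,::-1]
np.save("w4.npy",P,allow_pickle=True);cv2.imwrite("pics/w4full.png",b)
print(s["tcp_pos"],s["tool_rot"],s["force"],s["grip_width"])
p=proj("wrist",[.4262,.061,.066],P);print(p)
o=np.zeros((600,800,3),np.uint8)
u,v=int(p[0]),int(p[1]);u0=max(u-60,0);v0=max(v-50,0);print(u0,v0)
c=cv2.resize(b[v0:v0+100,u0:u0+80],None,fx=5,fy=6,interpolation=cv2.INTER_CUBIC) if False else cv2.resize(b[v0:v0+100,u0:u0+100],(500,500),interpolation=cv2.INTER_CUBIC)
o[:500,:500]=c;o[:225,500:]=cv2.resize(b,(300,225));o[225:600,500:]=cv2.resize(b[100:420,150:406],(300,375))
cv2.imwrite("pics/w4.png",o)
```

```text
[ 0.41433251 -0.0388786   0.15728638] [ 7.47109759e-01  6.64700686e-01 -4.32148752e-05  6.34154302e-05] [ 0.54839954  0.4480328  -2.84714257] 0.012651549110843591
[282.64904612  77.54950972]
222 27
```

View pics/w4.png

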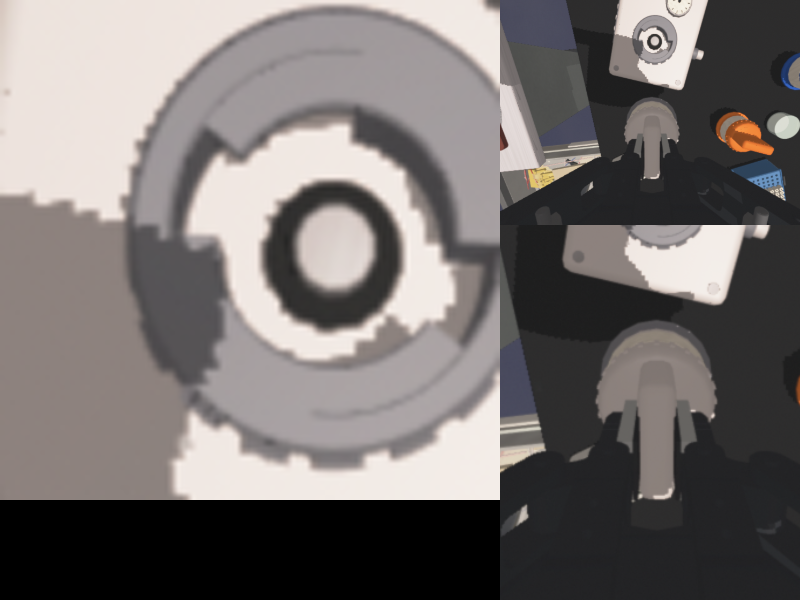

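The crop shows the open port. The slots are centred near crop (212,191) and (461,290), the slot line is about 22° below horizontal, and the pin is at (335,248). Next: fit the collar circles and check how the cartridge sits in the grip.

Run:
```python
from h import *
from scipy.optimize import least_squares
P=np.load("w4.npy",allow_pickle=True).item();t=sense()["tcp_pos"]
f=lambda u:(u[0]/5+222-.4,u[1]/5+27-.4)
W=lambda u,z=.066:ray("wrist",f(u),z,P)[:2]
out=np.array([W(u) for u in[(330,8),(128,230),(215,50),(150,130)]])
inn=np.array([W(u) for u in[(240,160),(300,118),(455,245),(330,365),(430,325),(420,150),(260,342)]])
res=lambda c,a=out,b=inn:np.r_[np.hypot(*(a-c).T)-.032,np.hypot(*(b-c).T)-.018]
s=least_squares(res,[.426,.061]);print("centre",s.x,(s.fun*1e3).round(1))
L=[W((232,200)),W((192,182))];R=[W((442,285)),W((480,295))]
for a,b in zip(L,R): d=a-b;print("slot mid",(a+b)/2,"len",np.hypot(*d),"yaw",np.arctan2(d[1],d[0]))
print("pin at z.05",W((335,248),.05),"z.056",W((335,248),.056))
x=np.array([.1165,.9932]);y=np.array([.9932,-.1165])
def rel(u,z):
  d=ray("wrist",u,z,P)[:2]-t[:2];return d@x*1e3,d@y*1e3
z0=t[2]-.0574
print("flange front(32)",rel((284,181),z0+.024),"wing end base(24)",rel((284,221),z0+.07))
b=cv2.imread("pics/w4full.png")
print(b[165:250:1,284].mean(1).astype(int).tolist())
```

```text
centre [0.43111603 0.06214   ] [-0.  -0.2  0.   0.1  0.6  0.1  0.1 -0.3  0.7 -0.   0.5]
slot mid [0.43132497 0.06209979] len 0.03429530214464868 yaw 2.6658675236147147
slot mid [0.43132426 0.06263695] len 0.046821658717626974 yaw 2.6761329656668225
pin at z.05 [0.43131667 0.06333596] z.056 [0.43113343 0.06261623]
flange front(32) (np.float64(31.11153037014896), np.float64(1.1791390934177521)) wing end base(24) (np.float64(18.73169151081249), np.float64(1.0461135464829745))
[30, 30, 31, 31, 31, 30, 30, 31, 31, 31, 31, 30, 31, 30, 30, 39, 64, 82, 81, 80, 80, 80, 83, 97, 118, 124, 128, 129, 130, 130, 130, 130, 127, 122, 120, 122, 129, 125, 122, 122, 123, 124, 125, 126, 127, 130, 133, 136, 138, 137, 131, 121, 119, 120, 119, 119, 119, 120, 120, 119, 119, 119, 119, 120, 119, 120, 120, 120, 121, 120, 122, 124, 126, 127, 129, 129, 129, 130, 130, 130, 131, 131, 131, 130, 131]
```

Run:
```python
from h import *
P=np.load("w4.npy",allow_pickle=True).item();t=sense()["tcp_pos"]
b=cv2.imread("pics/w4full.png").mean(2)
for v in(188,194,200,206): 
  w=np.where(b[v,225:345]>55)[0]+225; print(v,w.min(),w.max(),(w.min()+w.max())/2)
for v in(255,270): print(v,b[v,262:306].astype(int).tolist())
R0=np.array([.1165,.9932]);y=np.array([.9932,-.1165])
z0=t[2]-.0574
for z in(.024,.07,.104): 
  c=t.copy();c[2]=z0+z;print(z,proj("wrist",c,P), proj("wrist",c+.001*np.r_[y,0],P))
```

```text
188 258 308 283.0
194 250 316 283.0
200 244 321 282.5
206 241 325 283.0
255 [100, 100, 99, 96, 85, 91, 118, 124, 126, 127, 128, 128, 129, 130, 130, 130, 131, 131, 130, 131, 131, 131, 130, 131, 131, 131, 131, 130, 131, 131, 130, 129, 128, 128, 126, 126, 123, 115, 98, 97, 99, 100, 99, 99]
270 [99, 98, 87, 44, 33, 33, 51, 90, 123, 127, 127, 129, 128, 129, 130, 130, 131, 131, 131, 131, 131, 130, 131, 131, 130, 131, 131, 131, 130, 130, 129, 128, 128, 127, 126, 116, 76, 39, 32, 35, 57, 93, 99, 99]
0.024 [282.27475186 226.3562208 ] [283.75210193 226.35452926]
0.07 [282.0637712  254.21531978] [283.92681966 254.21311162]
0.104 [281.82009452 286.39179085] [284.12861345 286.38894736]
```

Call:
move_arm(
  steps=[
    [3.43,0.13,0,0],
    [3.43,0.13,0,0],
    [3.43,0.13,0,0],
    [0,0,0,-7.74],
    [0,0,0,-7.74],
    [0,0,0,-7.74],
    [0,0,0,-7.74],
    [0,0,0,-7.74],
    [0,0,0,-7.74],
    [0,0,0,-7.74],
    [0,0,0,-7.74],
    [0,0,0,-7.74],
    [0,0,1.5,0],
    [0,0,1.5,0],
    [0,0,0,0],
    [0,0,0,0],
    [0,0,0,0],
  ],
)

```text
t: 10.25
tcp_pos: [0.4305, 0.0635, 0.1281]
tool_rot: [0.233, 0.972, 0.0, 0.001]
force: [0.2, 0.3, -1.9]
grip_width: 0.0123
grip_force: 78.4
```

Run:
```python
from h import *
s=sense();q=s["tool_rot"];print(s["tcp_pos"],q,2*np.arctan2(q[1],q[0]),s["force"],s["moment"],s["grip_width"],s["joint_positions"])
# image check: view of held cartridge and collar
P=cams.camera_params("wrist");b=cams.read_camera("wrist")[:,:,::-1]
np.save("w5.npy",P,allow_pickle=True);cv2.imwrite("pics/w5full.png",b)
```

```text
[0.43054587 0.06345761 0.12805412] [2.33208290e-01 9.72426620e-01 1.25454353e-04 5.89009930e-04] 2.670841275913256 [ 0.24225403  0.27183165 -1.91753014] [-0.02431471 -0.03998711  0.03614274] 0.012285755821389353 [-3.52790374e-02 -1.76651894e-01  2.08282158e+00  1.24531535e-05
  1.23421858e+00 -1.13532809e+00]
```

Call:
move_arm(
  steps=[
    [0,-0.07,0.3,0],
    [0,0,0.2,0],
    [0,0,0.1,0],
    [0,0,0.1,0],
    [0,0,0,0],
  ],
)

```text
t: 10.8
tcp_pos: [0.4296, 0.063, 0.1201]
tool_rot: [0.233, 0.972, 0.0, -0.0]
force: [-0.0, -0.5, -2.8]
grip_width: 0.0125
grip_force: 78.5
```

Call:
move_arm(
  steps=[
    [0,0,0.1,0],
    [0,0,0.1,0],
    [0,0,0.1,0],
    [0,0,0,0],
  ],
)

```text
t: 11.2
tcp_pos: [0.4296, 0.063, 0.1171]
tool_rot: [0.233, 0.972, 0.0, -0.0]
force: [1.0, 0.8, -2.2]
grip_width: 0.0123
grip_force: 78.5
```

Call:
move_arm(
  steps=[
    [0,0,0.1,0],
    [0,0,0.1,0],
    [0,0,0,0],
  ],
)

```text
t: 11.5
tcp_pos: [0.4296, 0.0631, 0.1151]
tool_rot: [0.233, 0.972, 0.0, -0.0]
force: [1.0, 0.2, -1.8]
grip_width: 0.0121
grip_force: 78.5
```

Call:
move_arm(
  steps=[
    [0,0,0.1,0],
    [0,0,0,0],
  ],
)

```text
t: 11.7
tcp_pos: [0.4296, 0.0631, 0.1141]
tool_rot: [0.233, 0.972, 0.0, -0.0]
force: [1.0, 2.5, -2.8]
grip_width: 0.0124
grip_force: 78.5
```

Call:
move_arm(
  steps=[
    [0,0,0.1,0],
    [0,0,0.1,0],
    [0,0,0,0],
  ],
)

```text
t: 12.0
tcp_pos: [0.4304, 0.0629, 0.113]
tool_rot: [0.233, 0.972, 0.0, 0.001]
force: [1.1, 0.5, 3.0]
grip_width: 0.0127
grip_force: 79.4
```

Call:
move_arm(
  steps=[
    [0,0,0.1,0],
    [0,0,0.1,0],
    [0,0,0,0],
  ],
)

```text
t: 12.3
tcp_pos: [0.4301, 0.063, 0.1106]
tool_rot: [0.233, 0.972, 0.0, 0.001]
force: [1.0, 1.0, 6.3]
grip_width: 0.0122
grip_force: 79.6
```

Call:
move_arm(
  steps=[
    [0,0,0.1,0],
    [0,0,0.1,0],
    [0,0,0.1,0],
    [0,0,0,0],
  ],
)

```text
t: 12.7
tcp_pos: [0.4303, 0.0629, 0.1078]
tool_rot: [0.233, 0.972, 0.0, 0.001]
force: [0.6, 1.9, 7.9]
grip_width: 0.0121
grip_force: 79.9
```

Call:
move_arm(
  steps=[
    [0,0,0.1,0],
    [0,0,0.1,0],
    [0,0,0,0],
  ],
)

```text
t: 13.0
tcp_pos: [0.4304, 0.0629, 0.106]
tool_rot: [0.233, 0.972, 0.0, 0.001]
force: [1.0, 1.1, 9.0]
grip_width: 0.0124
grip_force: 80.0
```

Call:
move_arm(
  steps=[
    [0,0,0.1,0],
    [0,0,0,0],
  ],
)

```text
t: 13.2
tcp_pos: [0.4304, 0.0629, 0.1051]
tool_rot: [0.233, 0.972, 0.0, 0.001]
force: [0.2, 1.3, 8.0]
grip_width: 0.0125
grip_force: 80.0
```

Call:
move_arm(
  steps=[
    [0,0,0.05,0],
    [0,0,0.05,0],
    [0,0,0,0],
  ],
)

```text
t: 13.5
tcp_pos: [0.4305, 0.0629, 0.1042]
tool_rot: [0.233, 0.972, 0.0, 0.001]
force: [0.3, 0.4, 8.7]
grip_width: 0.0119
grip_force: 80.1
```

Call:
move_arm(
  steps=[
    [0,0,0.05,0],
    [0,0,0,0],
  ],
)

```text
t: 13.7
tcp_pos: [0.4305, 0.0629, 0.1038]
tool_rot: [0.233, 0.972, 0.0, 0.001]
force: [0.3, 1.4, 9.2]
grip_width: 0.0121
grip_force: 80.2
```

Call:
move_arm(
  steps=[
    [0,0,0,2],
    [0,0,0,2],
    [0,0,0,2],
    [0,0,0,2],
    [0,0,0,0],
  ],
)

```text
t: 14.2
tcp_pos: [0.4306, 0.0628, 0.1038]
tool_rot: [0.301, 0.954, 0.0, 0.001]
force: [-0.5, 0.5, 10.5]
grip_width: 0.0124
grip_force: 80.2
```

```bash
cat > st.py <<'E'
from h import *
s=sense();q=s["tool_rot"];print(s["t"],s["tcp_pos"].round(4),"turned cw",np.degrees(2.6708-2*np.arctan2(q[1],q[0])).round(2),s["force"].round(1),s["moment"].round(2),s["grip_width"].round(4))
E
python3 st.py
```

```text
Traceback (most recent call last):
  File "st.py", line 2, in <module>
    s=sense();q=s["tool_rot"];print(s["t"],s["tcp_pos"].round(4),"turned cw",np.degrees(2.6708-2*np.arctan2(q[1],q[0])).round(2),s["force"].round(1),s["moment"].round(2),s["grip_width"].round(4))
                                                                                                                                                                          ^^^^^^^^^^^^^^^^^^^^^
AttributeError: 'float' object has no attribute 'round'
```

```bash
sed -i 's/,s\["grip_width"\].round(4)//' st.py; python3 st.py
```

```text
14.2 [0.4306 0.0628 0.1038] turned cw 8.04 [-0.5  0.5 10.5] [ 0.16  0.07 -0.08]
```

Call:
move_arm(
  steps=[
    [0,0,0,2],
    [0,0,0,2],
    [0,0,0,2],
    [0,0,0,2],
    [0,0,0,2],
    [0,0,0,2],
    [0,0,0,0],
  ],
)

```text
t: 14.9
tcp_pos: [0.4306, 0.0628, 0.1039]
tool_rot: [0.399, 0.917, 0.0, 0.001]
force: [0.6, -0.2, 9.7]
grip_width: 0.0123
grip_force: 80.2
```

```bash
python3 st.py
```

```text
14.9 [0.4306 0.0628 0.1039] turned cw 20.05 [ 0.6 -0.2  9.7] [ 0.2   0.05 -0.1 ]
```

Turning freely. I'll continue to about 56°.

Call:
move_arm(
  steps=[
    [0,0,0,3],
    [0,0,0,3],
    [0,0,0,3],
    [0,0,0,3],
    [0,0,0,3],
    [0,0,0,3],
    [0,0,0,3],
    [0,0,0,3],
    [0,0,0,3],
    [0,0,0,3],
    [0,0,0,3],
    [0,0,0,3],
    [0,0,0,0],
  ],
)

```text
t: 16.2
tcp_pos: [0.4307, 0.0628, 0.1039]
tool_rot: [0.663, 0.749, 0.001, 0.001]
force: [0.7, 1.7, 9.3]
grip_width: 0.012
grip_force: 80.1
```

```bash
python3 st.py
```

```text
16.2 [0.4307 0.0628 0.1039] turned cw 56.06 [0.7 1.7 9.3] [0.21 0.05 0.08]
```

Call:
move_arm(
  steps=[
    [0,0,0,1],
    [0,0,0,1],
    [0,0,0,1],
    [0,0,0,1],
    [0,0,0,0],
  ],
)

```text
t: 16.7
tcp_pos: [0.4307, 0.0628, 0.1039]
tool_rot: [0.688, 0.725, 0.001, 0.001]
force: [0.0, 0.3, 9.3]
grip_width: 0.0125
grip_force: 80.2
```

```bash
python3 st.py
```

```text
16.7 [0.4307 0.0628 0.1039] turned cw 60.01 [0.  0.3 9.3] [0.15 0.01 0.  ]
```

Call:
move_arm(
  steps=[
    [0,0,0,0.5],
    [0,0,0,0.5],
    [0,0,0,0.5],
    [0,0,0,0.5],
    [0,0,0,0.5],
    [0,0,0,0.5],
    [0,0,0,0],
  ],
)

```text
t: 17.4
tcp_pos: [0.4306, 0.0628, 0.1039]
tool_rot: [0.707, 0.707, 0.001, 0.001]
force: [-0.3, 1.6, 10.2]
grip_width: 0.0124
grip_force: 80.2
```

```bash
python3 st.py
```

```text
17.4 [0.4306 0.0628 0.1039] turned cw 62.97 [-0.3  1.6 10.2] [0.15 0.02 0.22]
```

Call:
move_arm(
  steps=[
    [0,0,0,0.5],
    [0,0,0,0.5],
    [0,0,0,0],
  ],
)

```text
t: 17.7
tcp_pos: [0.4306, 0.0628, 0.1039]
tool_rot: [0.713, 0.701, 0.001, 0.001]
force: [-0.6, 0.5, 10.0]
grip_width: 0.0124
grip_force: 80.3
```

```bash
python3 st.py
```

```text
17.7 [0.4306 0.0628 0.1039] turned cw 63.94 [-0.6  0.5 10. ] [ 0.15 -0.    0.42]
```

Contact with the stop is showing: the moment about z has climbed to 0.42 N m. Now I'll let it rise into the latch, with the wind-up eased a little.

Call:
move_arm(
  steps=[
    [0,0,0,-0.4],
    [0,0,-0.05,0],
    [0,0,-0.05,0],
    [0,0,-0.05,0],
    [0,0,-0.05,0],
    [0,0,0,0],
  ],
)

```text
t: 18.3
tcp_pos: [0.43, 0.0628, 0.1045]
tool_rot: [0.711, 0.704, 0.0, 0.0]
force: [5.4, 0.3, -1.7]
grip_width: 0.0125
grip_force: 78.6
```

```bash
python3 st.py
```

```text
18.3 [0.43   0.0628 0.1045] turned cw 63.58 [ 5.4  0.3 -1.7] [ 0.04 -1.32  0.38]
```

Call:
move_arm(
  steps=[
    [0,0,-0.05,0],
    [0,0,-0.05,0],
    [0,0,-0.05,0],
    [0,0,0,0],
  ],
)

```text
t: 18.7
tcp_pos: [0.4299, 0.0628, 0.1059]
tool_rot: [0.711, 0.704, 0.0, 0.0]
force: [6.0, 0.1, -2.3]
grip_width: 0.0126
grip_force: 78.6
```

```bash
python3 st.py
```

```text
18.7 [0.4299 0.0628 0.1059] turned cw 63.59 [ 6.   0.1 -2.3] [ 0.04 -1.31  0.28]
```

Call:
move_arm(
  steps=[
    [0,0,-0.05,0],
    [0,0,-0.05,0],
    [0,0,0,0],
    [0,0,0,0],
  ],
)

```text
t: 19.1
tcp_pos: [0.4299, 0.0628, 0.1068]
tool_rot: [0.711, 0.704, 0.0, 0.0]
force: [5.9, -0.1, -3.6]
grip_width: 0.0127
grip_force: 78.4
```

```bash
python3 st.py
python3 - <<'E'
from h import *
P=cams.camera_params("wrist");b=cams.read_camera("wrist")[:,:,::-1];np.save("w6.npy",P,allow_pickle=True);cv2.imwrite("pics/w6full.png",b)
t=sense()["tcp_pos"]
print(b[150:300,284].mean(1).astype(int).tolist())
a=cv2.imread("pics/w4full.png");print(a[150:300,284].mean(1).astype(int).tolist())
E
```

```text
19.1 [0.4299 0.0628 0.1068] turned cw 63.59 [ 5.9 -0.1 -3.6] [ 0.06 -1.38  0.3 ]
[172, 173, 172, 167, 141, 137, 137, 137, 137, 137, 137, 137, 136, 137, 137, 137, 137, 137, 136, 127, 84, 78, 81, 79, 78, 75, 75, 75, 78, 79, 79, 79, 84, 83, 82, 84, 83, 87, 105, 123, 129, 132, 133, 134, 133, 134, 134, 131, 126, 125, 126, 134, 130, 124, 126, 127, 128, 128, 130, 132, 133, 136, 139, 143, 141, 135, 124, 122, 124, 123, 124, 124, 123, 123, 124, 123, 123, 123, 123, 124, 124, 124, 124, 124, 124, 126, 128, 130, 131, 132, 133, 132, 133, 134, 135, 134, 134, 133, 134, 134, 134, 135, 135, 135, 134, 134, 134, 135, 134, 134, 134, 134, 134, 136, 134, 135, 134, 135, 135, 134, 134, 134, 134, 134, 134, 135, 134, 135, 134, 135, 133, 135, 135, 135, 134, 134, 134, 134, 134, 134, 133, 135, 134, 134, 134, 135, 134, 134, 135, 134]
[231, 228, 223, 216, 208, 189, 126, 69, 36, 30, 30, 31, 31, 31, 30, 30, 30, 31, 31, 31, 30, 30, 31, 31, 31, 31, 30, 31, 30, 30, 39, 64, 82, 81, 80, 80, 80, 83, 97, 118, 124, 128, 129, 130, 130, 130, 130, 127, 122, 120, 122, 129, 125, 122, 122, 123, 124, 125, 126, 127, 130, 133, 136, 138, 137, 131, 121, 119, 120, 119, 119, 119, 120, 120, 119, 119, 119, 119, 120, 119, 120, 120, 120, 121, 120, 122, 124, 126, 127, 129, 129, 129, 130, 130, 130, 131, 131, 131, 130, 131, 131, 131, 130, 131, 130, 130, 131, 130, 130, 131, 131, 131, 131, 131, 130, 131, 131, 131, 130, 131, 131, 131, 130, 131, 131, 131, 131, 131, 130, 131, 131, 131, 131, 131, 131, 131, 130, 130, 131, 131, 131, 131, 131, 130, 131, 131, 130, 130, 130, 131]
```

The image profile shows the cartridge hasn't slipped in the grip, so it has risen about 3 mm with the tool, into the notch. I'll ease the side load a little before letting go.

Call:
move_arm(
  steps=[
    [0,0,0,-0.5],
    [0,0,0,0],
    [0,0,0,0],
  ],
)

```text
t: 19.45
tcp_pos: [0.43, 0.0629, 0.1071]
tool_rot: [0.708, 0.707, 0.0, 0.0]
force: [6.4, 0.8, -1.6]
grip_width: 0.0123
grip_force: 78.8
```

```bash
python3 st.py
```

```text
19.45 [0.43   0.0629 0.1071] turned cw 63.1 [ 6.4  0.8 -1.6] [ 0.06 -1.27  0.23]
```

Call:
move_arm(
  steps=[
    [0,0.05,0,0],
    [0,0,0,0],
    [0,0,0,0],
  ],
)

```text
t: 19.75
tcp_pos: [0.4301, 0.0629, 0.1071]
tool_rot: [0.707, 0.707, 0.0, 0.0]
force: [5.0, 0.1, -2.8]
grip_width: 0.0126
grip_force: 78.7
```

```bash
python3 st.py
```

```text
19.75 [0.4301 0.0629 0.1071] turned cw 63.09 [ 5.   0.1 -2.8] [ 0.04 -1.23  0.16]
```

Call:
move_arm(
  steps=[
    [0,0.05,0,0],
    [0,0.05,0,0],
    [0,0,0,0.4],
    [0,0,0,0.4],
    [0,0,-0.03,0],
    [0,0,0,0],
  ],
)

```text
t: 20.35
tcp_pos: [0.4305, 0.0629, 0.1071]
tool_rot: [0.712, 0.702, -0.0, -0.0]
force: [1.4, -1.2, -3.4]
grip_width: 0.0124
grip_force: 78.5
```

```bash
python3 st.py
```

```text
20.35 [0.4305 0.0629 0.1071] turned cw 63.87 [ 1.4 -1.2 -3.4] [-0.16 -0.5   0.39]
```

It is against the latch ceiling (about 4 mm) and the stop. Releasing.

Call:
move_arm(
  steps=[
    [0,0,0,0],
    [0,0,0,0],
    [0,0,0,0],
    [0,0,0,0],
    [0,0,0,0],
    [0,0,0,0],
    [0,0,0,0],
  ],
  gripper=1,
)

```text
t: 21.05
tcp_pos: [0.4311, 0.063, 0.1075]
tool_rot: [0.712, 0.702, 0.0, -0.0]
force: [0.5, -0.7, 0.7]
grip_width: 0.0852
grip_force: 0.0
```

Call:
move_arm(
  steps=[
    [0,0,-1,0],
    [0,0,-2,0],
    [0,0,-3,0],
    [0,0,-3,0],
    [0,0,-3,0],
    [0,0,0,0],
    [0,0,0,0],
    [0,0,0,0],
  ],
)

```text
t: 21.85
tcp_pos: [0.4304, 0.063, 0.2266]
tool_rot: [0.712, 0.702, -0.001, -0.001]
force: [-0.9, -0.3, -0.6]
grip_width: 0.0852
grip_force: 0.0
```

Run:
```python
from h import *
P=cams.camera_params("wrist");b=cams.read_camera("wrist")[:,:,::-1];a=cams.read_camera("scene")[:,:,::-1]
o=np.zeros((420,800,3),np.uint8);o[:330,:440]=cv2.resize(b,(440,330));o[:360,440:]=cv2.resize(a[200:310,215:325],(360,360),interpolation=cv2.INTER_CUBIC)
cv2.imwrite("pics/w7.png",o);np.save("w7.npy",P,allow_pickle=True);print(sense()["tcp_pos"])
for h in(.0,.004,.0125): print(h,proj("scene",[.4308,.0628,.066+.084+h]),proj("wrist",[.4308,.0628,.15+h],P))
```

```text
[0.4301774  0.06297518 0.2261748 ]
0.0 [298.16195916 221.6380461 ] [283.3667924  209.42185555]
0.004 [298.20386828 220.33012674] [283.36236041 210.7950762 ]
0.0125 [298.29361969 217.52912359] [283.35247686 213.85742378]
```

View pics/w7.png

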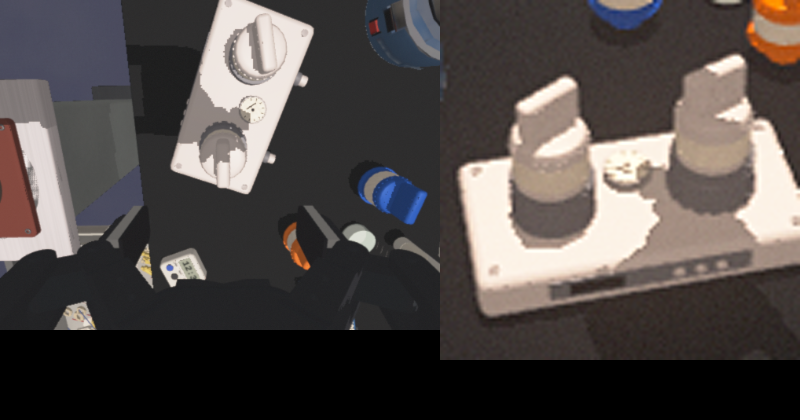

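The last view shows the new cartridge in the open port, level with the locked one. Its wing top is at scene px (300,220), and the latched height predicts (298,220.3). The gripper is clear and the timer is where it was.

```bash
python3 -c "
from bench import ticket
print(ticket.close_job())"
```

```text
the job is handed in; nothing more can be done
None
```

I fitted the cartridge to the open port, turned it clockwise to its stop (about 64°), let it rise into the latch, released it with the gripper clear, and handed the job in at about 22 s; I got no verdict back.

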